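# Hang a cleaned phone frame in the drying cabinet

### The job

Take the blue hanging carrier with the cleaned phone frame out of its white stand, lower it through the slot in the top of the drying cabinet without touching the slot's black frame, and hang it on the hook inside: the wire of the hook belongs right up in the notch of the carrier's hang slot, where two spring tongues snap over it, so that the fan cannot shake the carrier off and it hangs straight. The hook is clamped anywhere along the rail near the slot's middle, so feel for the notch by sliding the carrier lightly along the wire, then press it down gently until it has clicked fully home. Let go of it there and disturb nothing around.

Things in the scene. Friction and masses are not known exactly. Their poses are not given: they have to be found in the camera images.
- carrier_grip (a point): Centre of the grey ribbed handle (16 mm along x, 26 along y, 48 tall) at the top of the loose blue carrier, about 0.14 kg. z up, x normal to the flat carrier, y along its width; it is the same turned half round. Handle from 25 above to 23 mm below this point, then a neck 26 wide and 5 thick; the underside of the carrier is 150 below. It lifts straight up out of its stand.
- carrier: The carrier, same axes; origin at the centre of its underside. From there up: frame with the phone part, z 0 to 56 mm, 122 wide (y), 10 thick (x); hang plate, z 54 to 102, 72 wide, 5 thick, with the hang slot cut through it; neck to z 127; handle to z 175, its centre at z 150.
- carrier_notch (a point): Middle of the notch's roof, carrier axes, 94 mm above the carrier's underside, 56 below the handle's centre. The hang slot goes through the hang plate along x: 56 mm wide (y +-28), from 34 mm below this point up to a flat upper edge 12 below it; in the middle of that edge the notch, 10 wide (y +-5, square corners, 2 mm of play each side of the wire), goes up to this roof.
- tongues (a point): Middle between the round noses of two black spring tongues in the carrier's notch, 6.6 mm below its roof, carrier axes. The noses leave 4 mm between them and give way sideways (up to 4 mm each). Pressed down centred on the 6 mm wire they snap over it at about 5 to 8 N, much more if off centre by over 1 mm; the carrier's weight alone does not do it.
- cabinet: Drying cabinet, white box with clear front door, 150 (x) x 250 (y) x 142 mm tall, fixed; origin on the table under the slot's centre, x to its back, y along the slot. Inside floor at z 10 mm; 8 mm steel rail along y at x 31.5, z 119. The carrier goes down in front of the hook, its plane at x -12 mm, then back over the hook's upturned end, and hangs with its plane at x 14.5 (free from 7 to 22).
- hook_range (a point): Fixed point of the cabinet (its axes), x 14.5, y 0, z 122 mm: height of the upper side of the hook's wire, middle of the y range in which the hook may be. The hook itself is NOT measured: its wire is anywhere within 22 mm of this point along y. Handle centre over this height: 68 mm with the wire under the flat edge, about 63 where the noses meet it, 56 when home.
- hook_shape (a point): The same point, for the hook's shape: red clamp block on the rail (16 mm wide, front face 10 mm behind this point), a 6 mm wire from it straight to the front, upper side at this height, upturned at its end: end 10 to 16 mm in front of this point, rising 7 mm over it. Rigid up and down; along the rail it stays put up to a push of about 12 N, then slides.
- slot_frame: Black plastic frame round the slot, part of the cabinet; origin at the slot's centre, 141 mm above the cabinet's origin, same axes. Clear opening 48 mm (x) x 138 mm (y); the frame is 10 mm wide, from 136 to 146 mm above the cabinet's origin.
- stand: White bench stand for the carrier, fixed, base 80 (x) x 150 (y) x 8 mm; origin at the centre of its underside. Two channels of 40 mm height at its ends hold the carrier's phone frame upright with 1.5 to 2.5 mm of play; carrier and stand have the same axes at the start.
- solder_spool: Small green spool of solder, 34 mm dia., 26 mm tall, loose, stands on the table; origin at its underside.
- masking_tape: Roll of yellow masking tape, 48 mm dia., 18 mm tall, loose, lies on the table; origin at its underside.
- old_phone_0: Black key phone, 108 x 46 x 16 mm, loose, lies on the table; origin at its underside.
- old_phone_1: Grey key phone, 108 x 46 x 16 mm, loose, lies on the table; origin at its underside.
Things that resemble listed ones, but are neither listed nor needed, are in the scene too. Of the things that look like the carrier, the smaller one is meant.

How it is judged:
By the outcome, as a careful person would: the job done as asked, in the order asked, and still so for the second after the job is handed in, with the robot touching nothing.
It also fails if it takes over 72 s, if anything falls off the work surface, if the arm or the gripper's body presses on something with over 40 N, if the wrist force passes 120 N, or if a joint passes its speed limit or range.

### The arm

A 6-joint arm with a two-finger parallel gripper is mounted at the origin on the work surface; the furniture and walls round the work are solid. World frame = base frame: x ahead of the robot, y to its left, z up, the work surface at z = 0. Lengths are in m, angles in rad, forces in N, time in s.
With the tool pointing down it reaches from about 0.275 to 0.975 m from the base axis. Payload 8.4 kg.
Tool frame: the origin (TCP) lies at the very end of the fingers, on their centre line; the grasp point (between the pads) lies env.grip_point_offset behind it (env.grip_point_offset is the distance from the TCP to the grasp point, in m); z points along the fingers, x is the direction in which the jaws open and shut, and the axes are right-handed (so a half turn about z gives the same grasp; the last joint's range is limited). The gripper opens to 92 mm and grips with 3 to 60 N. Pads are 20 mm wide; open, the fingers measure 128 mm over their backs; the gripper's body (75 mm by 189 mm) begins 69 mm behind the grasp point.
Start: joints at [1.141, 0.353, 1.633, -0, 1.155, -0.002], TCP at [0.259, 0.569, 0.215] pointing down, gripper open.
Joint ranges: [-2.63, 2.63], [-0.92, 2.1], [0.06, 2.66], [-1.3, 4.44], [0, 2.69], [-3.02, 3.02]. Speed limits (rad/s): [2.22, 2.22, 2.79, 3.14, 3.14, 3.14].

### API

Orientations are given as a rotation vector (axis times angle).
In Python, from bench import env gives the robot as it stands. The module is installed in compiled form; this text tells all that it offers.
- The arm moves only by the tool move_arm, never from a script. Its argument "moves" is text: rows parted by semicolons, each of 7 numbers parted by spaces: the turn, a rotation vector about the tool's x, y, z in degrees, then the shift along the tool's x, y, z in mm, then the opening in per cent of the stroke, from 0 (shut) to 100 (fully open). A call has 1 to 12 rows; each row shifts and turns the commanded pose from where the row before left it, along the tool's axes as they then stand; what a row does not reach is not made up. A row lasts 1/8 s, in which the tool goes at most 62.5 mm and 10.7 degrees, less where a joint would pass 70% of its speed; a pose out of reach is approached as far as the arm can. A call is refused whole if a number of a shift passes 62.5 or a number of a turn 10.7, either way. A call with a gripper value outside its range is refused whole. The fingers move at their own pace and stop on an object; "force" is the grip in N (left out, the last holds). Time passes only in rows, so rows that do not move let the fingers close. It gives the time, the measured TCP pose, the force and the opening at its end, in the units of the state.
- env.observe(): the state, without advancing time (a new reading comes with each control period).
- env.capture(name): name is "scene" or "top"; returns a dict with "pixels" (400x640x3 uint8, red, green, blue), "depth" (400x640 float32, m along the optical axis (not along the pixel's ray), 0 where there is no reading), "vfov" (degrees; the focal length in pixels is half the picture's height over the tangent of half this angle, whatever the lens; pixels are square), "cx", "cy" (the principal point, pixels), "extrinsics" (4x4, takes a point from camera to world coordinates). Camera axes: x right, y down, z forward; pixel columns grow to the right and rows downward; lengths in m; the calibration is good to about 2 mm. A picture is of the moment at which its call begins.
- env.close_job(): hands the job in, once; it reports no verdict.
The state is a dict: "time": time; "joint_pos": joint angles; "qd": joint speeds; "effort": joint torques, N m; "eef_pos": TCP position; "ee_rot": TCP orientation; "ft_force": force on the tool from outside, world axes, zero at the start; "torque": the same for the moment, N m; "gripper_width": finger opening in m.
Only numpy, scipy, OpenCV 4.12 (cv2) and the standard library are available. Lean on these libraries where they do the work, as an engineer would, in place of code of your own. Each camera call takes 0.05 s, during which the arm holds its last target.

## Working session

There is one attempt and no reset: what is moved stays moved. The work goes in short steps, Python scripts to look and compute and a tool call to move; the robot and the scene stay as the last step left them, time stands still between calls to the robot, and variables do not carry over. Pictures are saved under pics/ and viewed, and the job is handed in when it is done.

Besides the shell and the picture viewer there is one more tool, called after "Call:" as name(argument=value, ...), one argument or row to a line, values as JSON. move_arm: Moves the arm, as the interface text tells. Its arguments: {"type":"object","properties":{"moves":{"type":"string"},"force":{"type":"number"}},"required":["moves"]}

```bash
mkdir -p pics; cat > h.py <<'E'
import numpy as np, cv2
from bench import env
def cap(n,f):
    c=env.capture(n); cv2.imwrite('pics/'+f,cv2.cvtColor(c['pixels'],cv2.COLOR_RGB2BGR)); np.savez('pics/'+f[:-4]+'.npz',**c); return c
def load(f): return dict(np.load('pics/'+f+'.npz'))
def foc(c): return 200/np.tan(np.radians(float(c['vfov']))/2)
def pts(c):
    f=foc(c); d=c['depth'].astype(float); v,u=np.mgrid[0:400,0:640]
    P=np.stack([(u-c['cx'])*d/f,(v-c['cy'])*d/f,d],-1); T=c['extrinsics']
    return P@T[:3,:3].T+T[:3,3]
def ray(c,u,v,z):
    f=foc(c);T=c['extrinsics'];d=T[:3,:3]@np.array([(u-c['cx'])/f,(v-c['cy'])/f,1]);o=T[:3,3]
    return o+d*(z-o[2])/d[2]
E
python3 - <<'E'
from h import *
s=env.observe(); print(s, env.grip_point_offset)
for n in('scene','top'):
    c=cap(n,n+'0.png'); print(n,c['vfov'],c['cx'],c['cy'],c['extrinsics'].round(3))
E
```

```text
{'time': 0.0, 'joint_pos': array([ 1.14057181e+00,  3.53642929e-01,  1.63413354e+00, -2.49008076e-06,
        1.15523012e+00, -2.37345439e-03]), 'qd': array([-1.19896303e-03,  1.62442886e-04,  7.63432500e-04,  4.49880166e-04,
       -8.25496740e-04,  5.01365957e-05]), 'effort': array([ 2.05563338e-03, -5.93825805e+01, -3.34217691e+01,  6.99870964e-02,
        2.32738873e-02, -1.02458487e-04]), 'eef_pos': array([0.25909601, 0.5682057 , 0.21386723]), 'ee_rot': array([ 2.64176669e+00,  1.69878510e+00, -1.86857141e-03]), 'ft_force': array([ 0.21515945, -0.09414092,  0.67744351]), 'torque': array([-0.00775699, -0.02441216, -0.00546041]), 'gripper_width': 0.09224173870281369} 0.0187
scene 45.88023182841007 318.21126610586475 195.82231005626733 [[ 0.884 -0.286  0.369 -0.052]
 [-0.467 -0.566  0.679 -0.715]
 [ 0.015 -0.773 -0.634  0.989]
 [ 0.     0.     0.     1.   ]]
top 52.960214349853075 323.03621038097987 196.1276111876765 [[ 0.008 -0.995  0.097  0.332]
 [-1.    -0.009 -0.013  0.215]
 [ 0.014 -0.097 -0.995  1.347]
 [ 0.     0.     0.     1.   ]]
```

View pics/scene0.png

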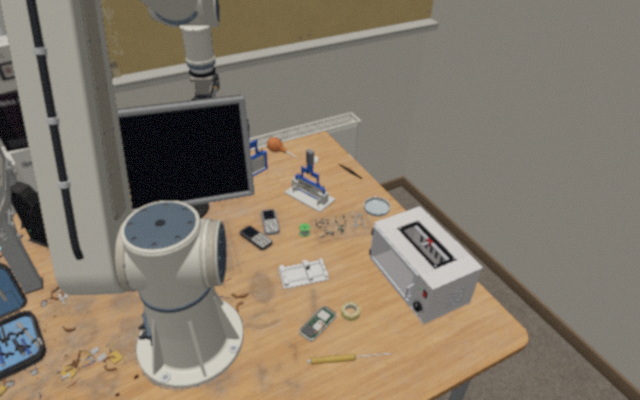

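View pics/top0.png

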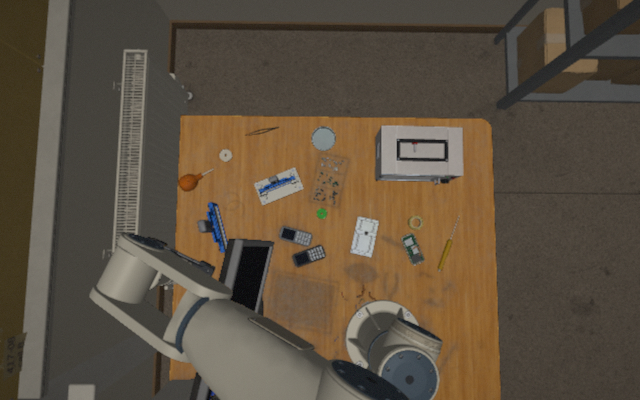

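```bash
python3 - <<'E'
from h import *
a=cv2.imread('pics/top0.png');b=cv2.imread('pics/scene0.png')
def cr(i,x,y,w,h,k): return cv2.resize(i[y:y+h,x:x+w],None,fx=k,fy=k,interpolation=cv2.INTER_CUBIC)
o=np.zeros((600,800,3),np.uint8)
def put(i,x,y): o[y:y+i.shape[0],x:x+i.shape[1]]=i
put(cr(a,185,155,130,100,3),0,0); put(cr(a,370,115,100,75,4),400,0)
put(cr(b,240,130,110,90,3.3),0,302); put(cr(b,365,200,120,96,3.1),400,302)
cv2.imwrite('pics/crop1.png',o)
for n in('top','scene'):
    c=load(n+'0');P=pts(c);hsv=cv2.cvtColor(c['pixels'],cv2.COLOR_RGB2HSV)
    m=cv2.inRange(hsv,(105,120,50),(125,255,255))
    k,l,st,ce=cv2.connectedComponentsWithStats(m)
    for i in range(1,k):
        if st[i,4]>25:
            q=P[l==i]; print(n,st[i],ce[i].round(1),np.median(q,0).round(3),q.min(0).round(3),q.max(0).round(3))
E
```

```text
top [259 176  36  17 127] [276.  183.6] [0.494 0.346 0.07 ] [0.468 0.292 0.003] [0.524 0.404 0.166]
top [207 203  18  49 316] [214.9 226.3] [0.355 0.533 0.08 ] [ 0.28   0.215 -0.003] [0.432 0.583 1.347]
scene [250 141   6   6  26] [252.9 143.8] [0.384 0.544 0.128] [0.369 0.534 0.115] [0.394 0.551 0.139]
scene [251 151  14   8  42] [258.  154.2] [0.399 0.546 0.079] [0.371 0.536 0.063] [0.426 0.562 0.091]
scene [302 165  16  12  57] [309.1 169.9] [0.493 0.35  0.108] [0.48  0.322 0.095] [0.507 0.381 0.131]
scene [296 175  28  16  62] [309.2 181.6] [0.491 0.351 0.067] [-0.052 -0.715  0.054] [0.515 0.403 0.989]
```

View pics/crop1.png

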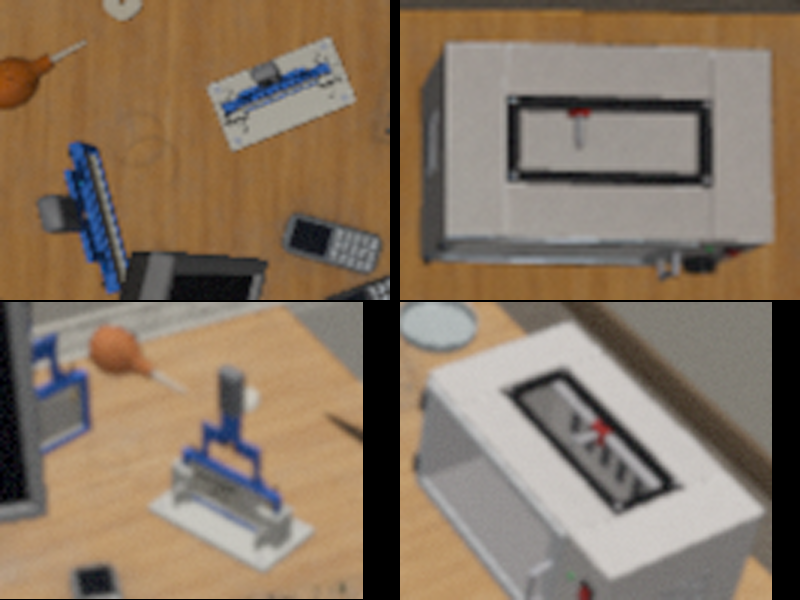

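```bash
python3 - <<'E'
from h import *
c=load('top0');P=pts(c);px=c['pixels'];hsv=cv2.cvtColor(px,cv2.COLOR_RGB2HSV)
# stand base (white, contour), rays at z=.008
roi=np.zeros((400,640),np.uint8); roi[160:212,245:312]=1
m=(cv2.inRange(hsv,(0,0,120),(180,60,255))|cv2.inRange(hsv,(105,120,50),(125,255,255)))*roi
m=cv2.morphologyEx(m,cv2.MORPH_CLOSE,np.ones((5,5)))
cs=max(cv2.findContours(m,0,cv2.CHAIN_APPROX_NONE)[0],key=cv2.contourArea)
w=np.array([ray(c,u,v,.008)[:2] for u,v in cs[:,0]])
r=cv2.minAreaRect((w*1000).astype(np.float32)); print('stand rect',r, cv2.boxPoints(r).round(0).tolist())
# frame black
roi[:]=0; roi[125:172,385:460]=1
m=cv2.inRange(hsv,(0,0,0),(180,255,70))*roi
cv2.imwrite('pics/m.png',m*255)
cs=max(cv2.findContours(m,0,cv2.CHAIN_APPROX_NONE)[0],key=cv2.contourArea)
w=np.array([ray(c,u,v,.146)[:2] for u,v in cs[:,0]])
r=cv2.minAreaRect((w*1000).astype(np.float32)); print('frame rect',r,cv2.boxPoints(r).round(0).tolist())
# red
for n in('top','scene'):
    c=load(n+'0');P=pts(c);hsv=cv2.cvtColor(c['pixels'],cv2.COLOR_RGB2HSV)
    m=cv2.inRange(hsv,(0,130,60),(8,255,255))|cv2.inRange(hsv,(172,130,60),(180,255,255))
    k,l,st,ce=cv2.connectedComponentsWithStats(m)
    for i in range(1,k):
        if st[i,4]>3:
            q=P[l==i]; print(n,'red',st[i],ce[i].round(1),np.median(q,0).round(4))
    # heights above 0.12 near stand: handle
    q=(np.hypot(P[...,0]-.495,P[...,1]-.345)<.06)&(P[...,2]>.13)&(P[...,2]<.2)
    v,u=np.nonzero(q); print(n,'handle',len(u),u.mean(),v.mean(),np.median(P[q],0).round(4),P[q].min(0).round(3),P[q].max(0).round(3))
    q=(P[...,0]>.5)&(P[...,1]<.1)&(P[...,1]>-.3)&(P[...,2]>.13)&(P[...,2]<.16)
    print(np.median(P[q],0),P[q].min(0).round(3),P[q].max(0).round(3))
    q=(P[...,2]>.2)&(P[...,2]<.5)&(P[...,0]>.2)&(P[...,1]>0.1)
    print('tall',P[q].min(0),P[q].max(0))
E
```

```text
stand rect ((495.8691711425781, 347.8941650390625), (79.74124908447266, 149.50718688964844), 22.50260353088379) [[430.0, 402.0], [488.0, 264.0], [561.0, 294.0], [504.0, 432.0]]
frame rect ((593.988525390625, -101.59425354003906), (153.23464965820312, 65.15021514892578), 89.41641235351562) [[561.0, -178.0], [626.0, -179.0], [627.0, -25.0], [562.0, -25.0]]
top red [413 142   5   2   7] [414.9 142.3] [ 0.6182 -0.081   0.1433]
top handle 66 273.6818181818182 179.74242424242425 [0.4923 0.3454 0.1807] [0.484 0.333 0.14 ] [0.504 0.359 0.187]
[ 0.58753694 -0.10032933  0.14189385] [ 0.514 -0.229  0.13 ] [0.67  0.023 0.153]
tall [0.20002001 0.3684853  0.2000076 ] [1.01762257 1.00221715 0.49939715]
scene red [428 238   5   5  15] [429.8 239.8] [ 0.62   -0.0869  0.1299]
scene red [423 292   3   4  10] [424.  293.8] [ 0.5122 -0.2068  0.1099]
scene handle 142 310.00704225352115 157.11267605633802 [0.4917 0.3424 0.1652] [0.483 0.332 0.13 ] [0.506 0.362 0.189]
[ 0.5942501  -0.10348234  0.14415066] [ 0.513 -0.228  0.13 ] [1.471 0.1   0.16 ]
tall [0.20004339 0.10000894 0.20001264] [1.47543156 1.01593335 0.49997149]
```

```bash
python3 - <<'E'
from h import *
a=cv2.imread('pics/top0.png');b=cv2.imread('pics/scene0.png')
def cr(i,x,y,w,h,k): return cv2.resize(i[y:y+h,x:x+w],None,fx=k,fy=k,interpolation=cv2.INTER_NEAREST)
o=np.zeros((600,800,3),np.uint8)
def put(i,x,y): o[y:y+i.shape[0],x:x+i.shape[1]]=i
put(cr(a,245,160,66,50,6),0,0); put(cr(a,390,132,66,35,6),400,0)
put(cr(b,280,142,66,50,6),0,300); put(cr(b,395,215,66,50,6),400,300)
cv2.imwrite('pics/crop2.png',o)
E
```

```text
(no output)
```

View pics/crop2.png

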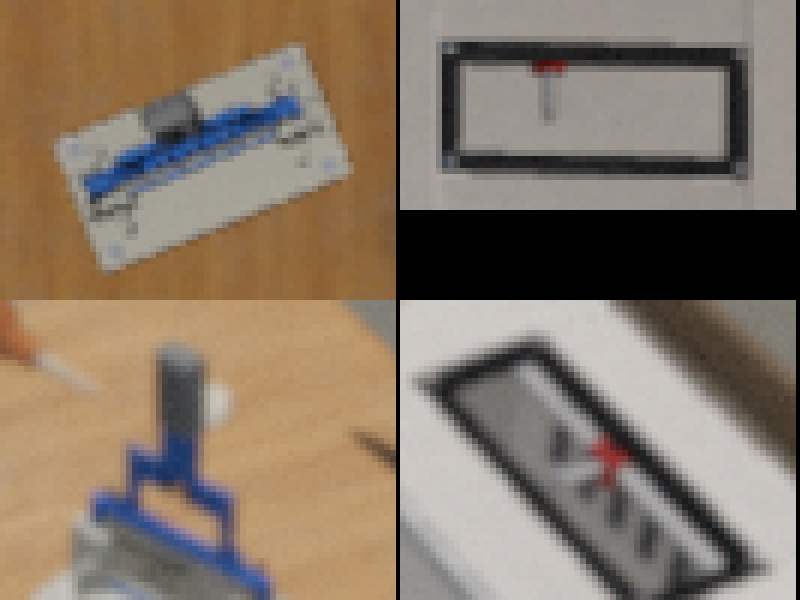

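```bash
cat > m.py <<'E'
from h import *
K=8
def up(c,x,y,w,h):
    return cv2.resize(c['pixels'][y:y+h,x:x+w],None,fx=K,fy=K,interpolation=cv2.INTER_CUBIC)
def tocam(p,x,y): return (p+.5)/K-.5+np.array([x,y])
def frame(c,x,y,w,h,out):
    g=cv2.cvtColor(up(c,x,y,w,h),cv2.COLOR_RGB2GRAY)
    m=(g<100).astype(np.uint8)
    cs,_=cv2.findContours(m,cv2.RETR_CCOMP,cv2.CHAIN_APPROX_NONE)
    A=max(cs,key=lambda q:cv2.contourArea(cv2.convexHull(q)))
    q=np.array([ray(c,*tocam(p,x,y),.146)[:2]*1000 for p in A[:,0]],np.float32)
    print(out,cv2.minAreaRect(q), cv2.minAreaRect(q)[0]); 
    for B in sorted(cs,key=cv2.contourArea)[-3:]:
        q=np.array([ray(c,*tocam(p,x,y),.146)[:2]*1000 for p in B[:,0]],np.float32); print('   ',cv2.contourArea(B),cv2.minAreaRect(q))
    return m
if __name__=='__main__':
    c=load('top0'); m=frame(c,390,130,68,40,'top'); cv2.imwrite('pics/mt.png',m*255)
    s=load('scene0'); m=frame(s,394,214,66,60,'scene'); cv2.imwrite('pics/ms.png',m*255)
    g=cv2.cvtColor(c['pixels'],cv2.COLOR_RGB2GRAY).astype(int)
    print(g[140:153,408:422])
    P=pts(c)
    q=(P[...,2]>.137)&(P[...,2]<.147)&(P[...,0]>.45)&(P[...,1]<.1)&(P[...,1]>-.3)
    print('box', cv2.minAreaRect((P[q][:,:2]*1000).astype(np.float32)), np.median(P[q],0))
    for v in(145,147,149): print(ray(c,414.2,v,.122))
    for cc,n in((c,'t'),(s,'s')):
        P=pts(cc); q=(np.hypot(P[...,0]-.495,P[...,1]-.345)<.03)&(P[...,2]>.178)&(P[...,2]<.2)
        v,u=np.nonzero(q); print(n,len(u),P[q].mean(0),np.median(P[q][:,2]))
        print(cv2.minAreaRect((P[q][:,:2]*1000).astype(np.float32)))
E
python3 m.py
```

```text
top ((593.8372802734375, -101.4960708618164), (157.3486785888672, 69.33847045898438), 89.30744934082031) (593.8372802734375, -101.4960708618164)
    61.0 ((623.7430419921875, -28.149675369262695), (3.239443302154541, 3.3183984756469727), 45.46158218383789)
    41747.0 ((592.8377685546875, -100.19864654541016), (137.0172882080078, 47.20136260986328), 89.2524642944336)
    71329.5 ((593.8372802734375, -101.4960708618164), (157.3486785888672, 69.33847045898438), 89.30744934082031)
scene ((592.4271240234375, -100.69156646728516), (154.3768768310547, 65.33975982666016), 89.18999481201172) (592.4271240234375, -100.69156646728516)
    19251.0 ((689.1011962890625, -76.23014831542969), (118.66815185546875, 35.71751022338867), 88.48863983154297)
    35748.0 ((590.7474365234375, -105.02482604980469), (143.12890625, 49.73517608642578), 86.56153106689453)
    69570.0 ((592.4271240234375, -100.69156646728516), (154.3768768310547, 65.33975982666016), 89.18999481201172)
[[ 33  31  33  35  30  36  32  33  35  32  34  31  32  32]
 [ 32  31  29  32  31  33  30  32  32  33  31  30  30  26]
 [ 82  83  82
[... 519 characters left out ...]
[154 154 151 152 150 137 115 125 144 150 150 149 148 150]
 [155 154 151 153 151 146 133 139 151 152 152 152 149 152]]
box ((592.0137329101562, -103.77127075195312), (250.92550659179688, 154.61851501464844), 88.74584197998047) [ 0.5899306  -0.10341756  0.14190318]
[ 0.61368176 -0.08359227  0.122     ]
[ 0.6073487  -0.08350129  0.122     ]
[ 0.60102187 -0.08341041  0.122     ]
t 43 [0.49456455 0.34620078 0.18248757] 0.18201925532703012
((494.9267272949219, 346.1143493652344), (14.507734298706055, 24.98318862915039), 22.071897506713867)
s 38 [0.49349308 0.34556803 0.18415069] 0.18453664002355974
((493.1783752441406, 347.9917907714844), (15.087092399597168, 26.337661743164062), 24.0565242767334)
```

```bash
python3 - <<'E'
from h import *
c=load('scene0');P=pts(c)
q=P[95:215:5,122:252:10]; q=q.reshape(-1,3); print(q.min(0),q.max(0)); print(P[98,240:256:3].round(3),P[190,240:256:3].round(3))
c=load('top0');P=pts(c)
for u,v in((270,242),(262,275),(240,300),(232,242),(205,228),(222,240),(150,255),(140,245)): print(u,v,P[v,u].round(3))
E
```

```text
[-0.05775491  0.01148911  0.00016375] [0.4299906  1.01516455 0.47057599]
[[0.309 0.401 0.379]
 [0.315 0.396 0.38 ]
 [0.533 1.016 0.038]
 [0.544 1.009 0.039]
 [0.56  1.015 0.032]
 [0.572 1.012 0.031]] [[0.271 0.374 0.094]
 [0.279 0.371 0.093]
 [0.289 0.372 0.089]
 [0.296 0.362 0.093]
 [0.304 0.36  0.092]
 [0.349 0.463 0.002]]
270 242 [0.31  0.358 0.127]
262 275 [0.209 0.384 0.096]
240 300 [0.16  0.417 0.265]
232 242 [0.314 0.42  0.374]
205 228 [0.349 0.523 0.239]
222 240 [0.314 0.516 0.068]
150 255 [0.295 0.504 0.641]
140 245 [0.312 0.536 0.611]
```

Call:
move_arm(
  moves="0 0 0 0 0 -40 100;0 0 0 0 0 -50 100;0 0 -9.4 0 0 -50 100;0 0 -9.4 0 0 -50 100;0 0 -9.4 0 0 -10 100;0 0 -9.4 0 0 0 100;0 0 -9.3 0 0 0 100",
  force=30,
)

```text
time: 0.98
eef_pos: [0.2592, 0.5685, 0.4144]
ee_rot: [1.741, 2.615, -0.001]
ft_force: [-0.0, 0.8, -0.3]
gripper_width: 0.0922
```

```bash
cat > go.py <<'E'
import sys
from h import *
from scipy.spatial.transform import Rotation as R
def tell(t,yaw=None):
    s=env.observe(); M=R.from_rotvec(s['ee_rot']).as_matrix()
    d=M.T@(np.array(t)-s['eef_pos'])*1000
    print('t',round(s['time'],3),'pos',s['eef_pos'].round(4),'xang',np.degrees(np.arctan2(M[1,0],M[0,0])).round(2),'z',M[:,2].round(4),'F',s['ft_force'].round(2),'T',s['torque'].round(3),'w',round(s['gripper_width'],4),'q',s['joint_pos'].round(2))
    print('shift mm',d.round(1))
if __name__=='__main__': tell([float(a) for a in sys.argv[1:4]])
E
python3 go.py .4945 .347 .26
```

```text
t 0.975 pos [0.2592 0.5685 0.4144] xang 112.7 z [-2.e-04 -4.e-04 -1.e+00] F [-0.    0.83 -0.29] T [ 0.037  0.019 -0.025] w 0.0922 q [ 1.14  0.24  1.36  0.    1.54 -0.83]
shift mm [-295.1  131.6  154.4]
```

Call:
move_arm(
  moves="0 0 0 -42 18.8 0 100;0 0 0 -42 18.8 0 100;0 0 0 -42 18.8 0 100;0 0 0 -42 18.8 0 100;0 0 0 -42 18.8 25 100;0 0 0 -42 18.8 40 100;0 0 0 -43 18.8 50 100;0 0 0 0 0 40 100;0 0 0 0 0 0 100",
)

```text
time: 2.1
eef_pos: [0.4888, 0.3473, 0.2608]
ee_rot: [-1.748, -2.607, 0.01]
ft_force: [1.2, 0.5, -0.0]
gripper_width: 0.0922
```

```bash
python3 go.py .4945 .347 .1395; python3 - <<'E'
from h import *
c=cap('scene','s1.png'); a=cv2.imread('pics/s1.png'); cv2.imwrite('pics/s1c.png',cv2.resize(a[80:210,240:390],None,fx=4,fy=4,interpolation=cv2.INTER_CUBIC))
c=cap('top','t1.png')
E
```

```text
t 2.1 pos [0.4888 0.3473 0.2608] xang 112.33 z [-0.0055 -0.0037 -1.    ] F [ 1.2   0.53 -0.01] T [0.064 0.004 0.011] w 0.0922 q [ 0.62  0.28  1.63  0.    1.24 -1.35]
shift mm [ -2.2   5.9 121.3]
```

View pics/s1c.png

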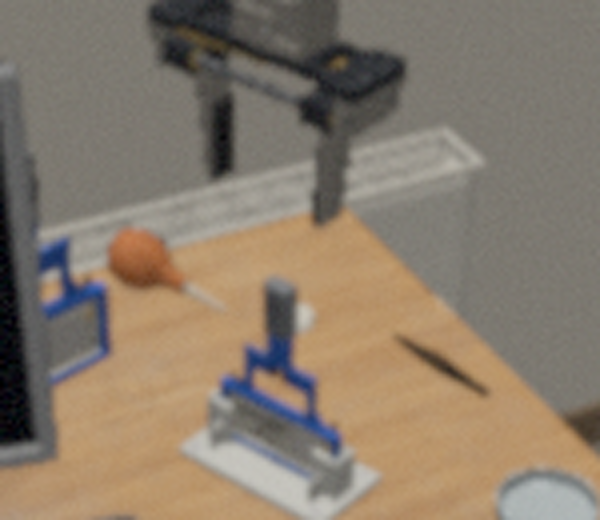

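The picture shows the open gripper above and in line with the handle of the carrier in its stand (handle at about scene px 310,157); the bigger carrier stays to the left by the monitor (scene 255,150).

Call:
move_arm(
  moves="0 0 0 0 0 40 100;0 0 0 0 0 0 100;0 0 0 0 0 0 100",
)

```text
time: 2.58
eef_pos: [0.491, 0.3499, 0.2263]
ee_rot: [1.747, 2.61, 0.004]
ft_force: [-0.5, 0.2, 0.9]
gripper_width: 0.092
```

```bash
python3 go.py .4945 .347 .1395
```

```text
t 2.575 pos [0.491  0.3499 0.2263] xang 112.43 z [ 0.002   0.0014 -1.    ] F [-0.47  0.22  0.95] T [-0.011  0.06  -0.046] w 0.092 q [ 0.62  0.31  1.67 -0.    1.16 -1.35]
shift mm [-4.1  1.9 86.8]
```

Call:
move_arm(
  moves="0 0 0 -2 1 25 100;0 0 0 -2 1 25 100;0 0 0 0 0 20 100;0 0 0 0 0 8 100;0 0 0 0 0 0 100;0 0 0 0 0 0 100",
)

```text
time: 3.32
eef_pos: [0.4944, 0.3466, 0.1474]
ee_rot: [1.747, 2.61, 0.003]
ft_force: [-0.1, -0.5, 0.8]
gripper_width: 0.0918
```

```bash
python3 go.py .4945 .347 .1395
```

```text
t 3.325 pos [0.4944 0.3466 0.1474] xang 112.39 z [ 0.0016  0.0011 -1.    ] F [-0.13 -0.48  0.84] T [ 0.036 -0.029  0.083] w 0.0918 q [ 0.61  0.39  1.74  0.    1.01 -1.35]
shift mm [0.4 0.2 7.9]
```

Call:
move_arm(
  moves="0 0 0 0 0 8 100;0 0 0 0 0 0 100;0 0 0 0 0 0 40;0 0 0 0 0 0 15;0 0 0 0 0 0 10;0 0 0 0 0 0 10;0 0 0 0 0 0 10;0 0 0 0 0 0 10",
  force=35,
)

```text
time: 4.32
eef_pos: [0.4937, 0.346, 0.138]
ee_rot: [1.748, 2.61, 0.0]
ft_force: [0.5, -0.5, 0.0]
gripper_width: 0.0341
```

```bash
python3 go.py .4945 .347 .1395
```

```text
t 4.325 pos [0.4937 0.346  0.138 ] xang 112.39 z [ 0.  0. -1.] F [ 0.48 -0.47  0.03] T [ 0.055  0.022 -0.001] w 0.0341 q [ 0.61  0.4   1.75  0.    0.99 -1.35]
shift mm [ 0.6  1.1 -1.5]
```

Still closing (34 mm); let it finish.

Call:
move_arm(
  moves="0 0 0 0 0 0 0;0 0 0 0 0 0 0;0 0 0 0 0 0 0",
)

```text
time: 4.7
eef_pos: [0.4936, 0.3459, 0.1378]
ee_rot: [-1.748, -2.61, 0.001]
ft_force: [-0.0, 0.8, -1.0]
gripper_width: 0.0258
```

```bash
python3 go.py .4945 .347 .1395
```

```text
t 4.7 pos [0.4936 0.3459 0.1378] xang 112.39 z [-3.e-04 -3.e-04 -1.e+00] F [-0.03  0.77 -0.99] T [ 0.055 -0.011  0.011] w 0.0258 q [ 0.61  0.4   1.75 -0.    0.99 -1.35]
shift mm [ 0.7  1.3 -1.7]
```

Call:
move_arm(
  moves="0 0 0 0 0 -10 0;0 0 0 0 0 -20 0;0 0 0 0 0 -30 0;0 0 0 0 0 -40 0;0 0 0 0 0 -40 0;0 0 0 0 0 -40 0;0 0 0 0 0 -25 0;0 0 0 0 0 0 0;0 0 0 0 0 0 0",
)

```text
time: 5.82
eef_pos: [0.4932, 0.3456, 0.342]
ee_rot: [-1.748, -2.61, 0.002]
ft_force: [0.4, -0.8, -1.7]
gripper_width: 0.0259
```

```bash
python3 go.py .581 -.1 .345; python3 - <<'E'
from h import *
c=cap('scene','s2.png'); a=cv2.imread('pics/s2.png'); cv2.imwrite('pics/s2c.png',cv2.resize(a[60:210,240:390],None,fx=4,fy=4,interpolation=cv2.INTER_CUBIC))
c=cap('top','t2.png')
E
```

```text
t 5.825 pos [0.4932 0.3456 0.342 ] xang 112.39 z [-1.e-03 -8.e-04 -1.e+00] F [ 0.45 -0.8  -1.69] T [ 0.023 -0.052  0.043] w 0.0259 q [ 0.61  0.23  1.53 -0.    1.39 -1.35]
shift mm [-445.5  -88.6   -2.8]
```

View pics/s2c.png

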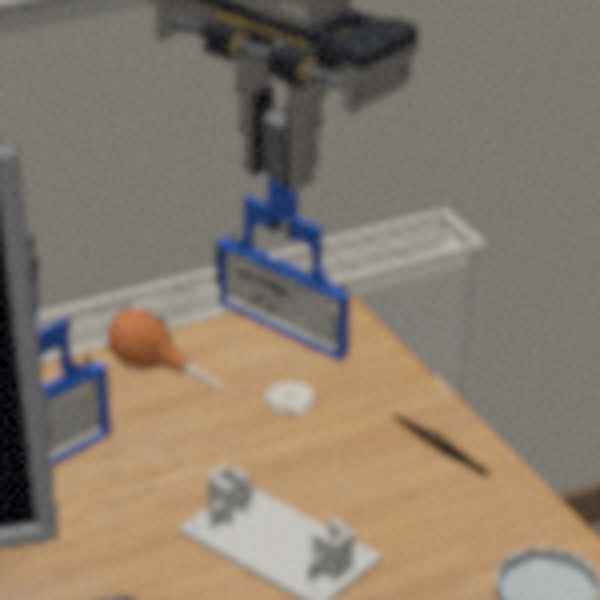

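Call:
move_arm(
  moves="0 0 0 -20 -4 0 0;0 0 0 -44 -9 0 0;0 0 0 -50 -10 0 0;0 0 0 -50 -10 0 0;0 0 0 -50 -10 0 0;0 0 0 -50 -10 0 0;0 0 0 -50 -10 0 0;0 0 0 -50 -10 0 0;0 0 0 -50 -10 0 0;0 0 0 -25 -5 0 0;0 0 0 0 0 0 0;0 0 0 0 0 0 0",
)

```text
time: 7.42
eef_pos: [0.579, -0.0934, 0.3426]
ee_rot: [-1.748, -2.609, 0.0]
ft_force: [0.4, -0.8, -2.2]
gripper_width: 0.0258
```

Call:
move_arm(
  moves="0 0 5 0 0 0 0;0 0 8 0 0 0 0;0 0 7 0 0 0 0;0 0 3.1 0 0 0 0;0 0 0 0 0 0 0;0 0 0 0 0 0 0",
)

```text
time: 8.18
eef_pos: [0.5794, -0.0928, 0.343]
ee_rot: [-2.233, -2.21, -0.0]
ft_force: [-0.4, -0.8, -1.5]
gripper_width: 0.0259
```

```bash
python3 go.py .581 -.101 .335
```

```text
t 8.175 pos [ 0.5794 -0.0928  0.343 ] xang 89.41 z [-0.e+00  1.e-04 -1.e+00] F [-0.37 -0.81 -1.47] T [ 0.017  0.026 -0.005] w 0.0259 q [-0.16  0.2   1.56  0.    1.39 -1.72]
shift mm [-8.2  1.6  8. ]
```

Call:
move_arm(
  moves="0 0 0 -8.2 1.6 5 0;0 0 0 0 0 0 0;0 0 0 0 0 0 0",
)

```text
time: 8.55
eef_pos: [0.581, -0.1018, 0.3378]
ee_rot: [-2.235, -2.207, 0.0]
ft_force: [0.6, -0.0, -1.3]
gripper_width: 0.0258
```

```bash
python3 go.py .581 -.101 .335; python3 - <<'E'
from h import *
c=cap('scene','s3.png'); cap('top','t3.png')
a=cv2.imread('pics/s3.png');b=cv2.imread('pics/t3.png')
o=np.zeros((560,800,3),np.uint8)
A=cv2.resize(a[130:310,350:480],None,fx=3,fy=3,interpolation=cv2.INTER_CUBIC);o[:540,:390]=A
B=cv2.resize(b[100:190,360:490],None,fx=3,fy=3,interpolation=cv2.INTER_CUBIC);o[:270,400:790]=B
cv2.imwrite('pics/c3.png',o)
for n in('s3','t3'):
    c=load(n);P=pts(c);hsv=cv2.cvtColor(c['pixels'],cv2.COLOR_RGB2HSV)
    m=cv2.inRange(hsv,(105,120,50),(125,255,255))>0
    m&=(P[...,0]>.5)&(P[...,0]<.66)&(P[...,1]<.1)&(P[...,1]>-.25)&(P[...,2]>.16)
    q=P[m]; print(n,len(q),np.median(q,0).round(4),q.min(0).round(4),q.max(0).round(4))
    v,u=np.nonzero(m); print(u.min(),u.max(),v.min(),v.max())
E
```

```text
t 8.55 pos [ 0.581  -0.1018  0.3378] xang 89.28 z [-3.e-04  1.e-04 -1.e+00] F [ 0.57 -0.05 -1.32] T [0.054 0.033 0.043] w 0.0258 q [-0.18  0.21  1.56  0.    1.38 -1.73]
shift mm [ 0.8 -0.   2.8]
s3 435 [ 0.5816 -0.1055  0.2717] [ 0.5696 -0.163   0.2171] [ 0.5888 -0.0394  0.3405]
413 448 185 239
t3 220 [ 0.5819 -0.0902  0.2669] [ 0.5483 -0.1626  0.2086] [ 0.5889 -0.0177  0.4604]
408 455 139 150
```

View pics/c3.png

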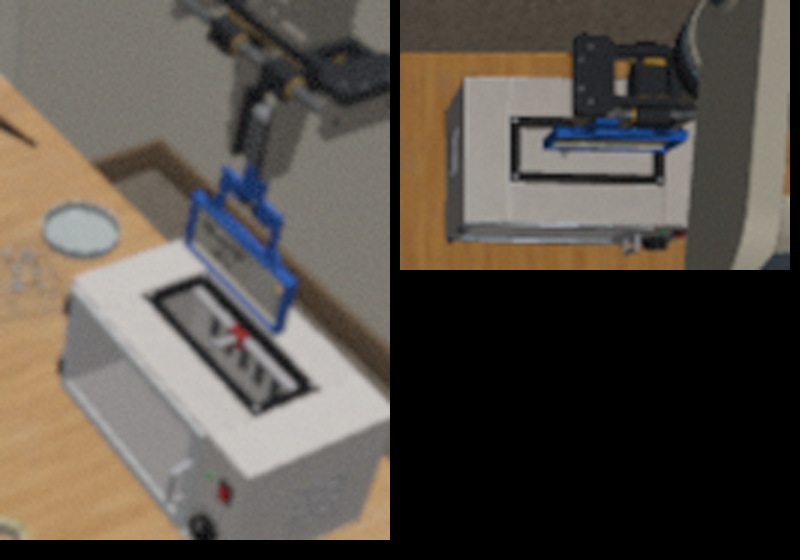

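The carrier (scene px 413–448, 185–239) hangs upright over the slot, at x −11, y 0 in cabinet axes; the red hook block is at scene (430,240). Going down.

Call:
move_arm(
  moves="0 0 0 -0.8 0 20 0;0 0 0 0 0 25 0;0 0 0 0 0 0 0;0 0 0 0 0 0 0",
)

```text
time: 9.15
eef_pos: [0.5815, -0.1025, 0.294]
ee_rot: [2.235, 2.207, 0.001]
ft_force: [0.1, -0.4, -1.4]
gripper_width: 0.026
```

```bash
python3 go.py .581 -.101 .2; python3 - <<'E'
from h import *
c=cap('scene','s4.png'); cap('top','t4.png')
a=cv2.imread('pics/s4.png');b=cv2.imread('pics/t4.png')
o=np.zeros((560,800,3),np.uint8)
A=cv2.resize(a[170:310,380:480],None,fx=4,fy=4,interpolation=cv2.INTER_CUBIC);o[:560,:400]=A
B=cv2.resize(b[110:190,370:470],None,fx=4,fy=4,interpolation=cv2.INTER_CUBIC);o[:320,400:800]=B
cv2.imwrite('pics/c4.png',o)
E
```

```text
t 9.15 pos [ 0.5815 -0.1025  0.294 ] xang 89.29 z [ 1.e-03 -2.e-04 -1.e+00] F [ 0.1  -0.42 -1.4 ] T [ 0.035 -0.041  0.027] w 0.026 q [-0.18  0.23  1.62 -0.    1.29 -1.74]
shift mm [ 1.5 -0.6 94. ]
```

View pics/c4.png

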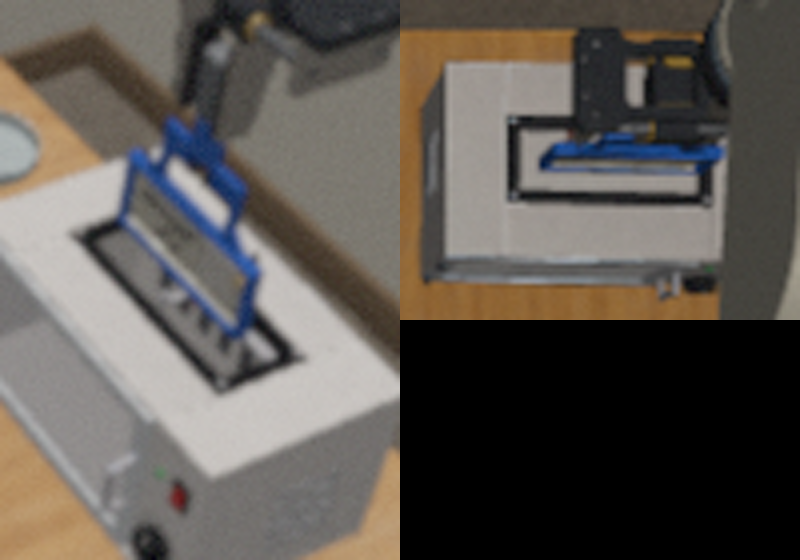

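Call:
move_arm(
  moves="0 0 0 1.5 -0.6 15 0;0 0 0 0 0 25 0;0 0 0 0 0 25 0;0 0 0 0 0 25 0;0 0 0 0 0 15 0;0 0 0 0 0 5 0;0 0 0 0 0 0 0;0 0 0 0 0 0 0",
)

```text
time: 10.25
eef_pos: [0.5811, -0.101, 0.1839]
ee_rot: [2.234, 2.207, 0.001]
ft_force: [0.1, -0.1, -2.1]
gripper_width: 0.0256
```

```bash
python3 go.py .581 -.101 .181; python3 - <<'E'
from h import *
c=cap('scene','s5.png'); cap('top','t5.png')
a=cv2.imread('pics/s5.png');b=cv2.imread('pics/t5.png')
o=np.zeros((560,800,3),np.uint8)
A=cv2.resize(a[190:290,380:480],None,fx=4,fy=4,interpolation=cv2.INTER_CUBIC);o[:400,:400]=A
B=cv2.resize(b[110:190,370:470],None,fx=4,fy=4,interpolation=cv2.INTER_CUBIC);o[:320,400:800]=B
cv2.imwrite('pics/c5.png',o)
E
```

```text
t 10.25 pos [ 0.5811 -0.101   0.1839] xang 89.29 z [ 1.5e-03 -3.0e-04 -1.0e+00] F [ 0.06 -0.07 -2.09] T [ 0.03   0.04  -0.028] w 0.0256 q [-0.17  0.33  1.74  0.    1.07 -1.73]
shift mm [ 0.  -0.1  2.9]
```

View pics/c5.png

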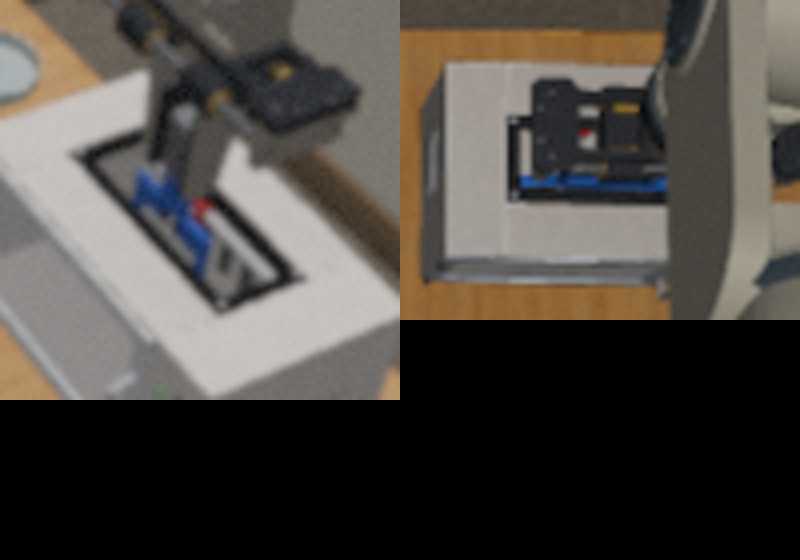

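Call:
move_arm(
  moves="0 0 0 4 0 2.5 0;0 0 0 4 0 0 0;0 0 0 0 4 0 0;0 0 0 0 4 0 0;0 0 0 0 4 0 0;0 0 0 0 0 0 0",
)

```text
time: 11.1
eef_pos: [0.5929, -0.0932, 0.1805]
ee_rot: [2.235, 2.208, 0.0]
ft_force: [0.0, 0.2, -1.8]
gripper_width: 0.0259
```

```bash
python3 go.py .6075 -.09 .181
```

```text
t 11.1 pos [ 0.5929 -0.0932  0.1805] xang 89.29 z [ 1.e-04 -0.e+00 -1.e+00] F [ 0.03  0.16 -1.79] T [ 0.101 -0.031  0.016] w 0.0259 q [-0.16  0.35  1.72 -0.    1.07 -1.72]
shift mm [ 3.3 14.5 -0.5]
```

Call:
move_arm(
  moves="0 0 0 0 4 0 0;0 0 0 0 4 0 0;0 0 0 0 4 0 0;0 0 0 0 2.5 0 0;0 0 0 0 0 0 0",
)

```text
time: 11.72
eef_pos: [0.6072, -0.0933, 0.1805]
ee_rot: [-2.235, -2.208, 0.0]
ft_force: [0.2, -0.1, -1.9]
gripper_width: 0.0258
```

```bash
python3 go.py .6075 -.09 .181;python3 - <<'E'
from h import *
c=cap('scene','s6.png'); cap('top','t6.png')
a=cv2.imread('pics/s6.png');b=cv2.imread('pics/t6.png')
o=np.zeros((480,800,3),np.uint8)
A=cv2.resize(a[210:270,400:466],None,fx=6,fy=6,interpolation=cv2.INTER_CUBIC);o[:360,:396]=A
B=cv2.resize(b[110:190,370:470],None,fx=4,fy=4,interpolation=cv2.INTER_CUBIC);o[:320,400:800]=B
cv2.imwrite('pics/c6.png',o)
E
```

```text
t 11.725 pos [ 0.6072 -0.0933  0.1805] xang 89.29 z [-1.e-04 -0.e+00 -1.e+00] F [ 0.15 -0.08 -1.9 ] T [ 0.027  0.042 -0.009] w 0.0258 q [-0.15  0.37  1.69 -0.    1.08 -1.71]
shift mm [ 3.3  0.3 -0.5]
```

View pics/c6.png

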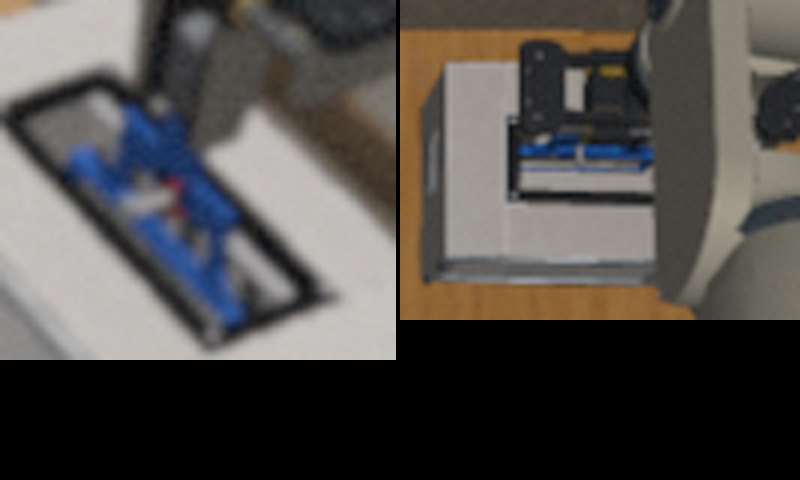

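Call:
move_arm(
  moves="0 0 0 0 0 4 0;0 0 0 0 0 4 0;0 0 0 0 0 1 0;0 0 0 0 0 0 0",
)

```text
time: 12.32
eef_pos: [0.607, -0.0933, 0.1714]
ee_rot: [-2.235, -2.208, 0.0]
ft_force: [0.2, -0.6, -1.3]
gripper_width: 0.0259
```

Call:
move_arm(
  moves="0 0 0 0 0 1 0;0 0 0 0 0 0 0",
)

```text
time: 12.58
eef_pos: [0.6071, -0.0933, 0.1705]
ee_rot: [-2.235, -2.208, -0.0]
ft_force: [0.1, -0.0, -1.4]
gripper_width: 0.0261
```

Call:
move_arm(
  moves="0 0 0 0 0 1 0;0 0 0 0 0 0 0",
)

```text
time: 12.82
eef_pos: [0.6071, -0.0933, 0.1695]
ee_rot: [2.235, 2.208, 0.0]
ft_force: [0.1, -0.1, -2.0]
gripper_width: 0.0257
```

Call:
move_arm(
  moves="0 0 0 0 0 1 0;0 0 0 0 0 0 0",
)

```text
time: 13.08
eef_pos: [0.6072, -0.0933, 0.169]
ee_rot: [2.235, 2.207, 0.0]
ft_force: [-0.9, -0.3, 4.8]
gripper_width: 0.0259
```

Call:
move_arm(
  moves="0 0 0 0 0 1 0;0 0 0 0 0 0 0",
)

```text
time: 13.32
eef_pos: [0.6074, -0.0933, 0.1687]
ee_rot: [2.235, 2.207, 0.001]
ft_force: [-3.5, -0.3, 10.9]
gripper_width: 0.0257
```

Call:
move_arm(
  moves="0 0 0 0 0 -1.6 0;0 0 0 0 0 0 0",
)

```text
time: 13.58
eef_pos: [0.6072, -0.0933, 0.1692]
ee_rot: [2.235, 2.207, 0.0]
ft_force: [-0.3, -0.5, 3.1]
gripper_width: 0.0254
```

Call:
move_arm(
  moves="0 0 0 1.5 0 0 0;0 0 0 0 0 0 0",
)

```text
time: 13.82
eef_pos: [0.6073, -0.0919, 0.1692]
ee_rot: [2.235, 2.207, 0.0]
ft_force: [-0.4, -2.3, 1.6]
gripper_width: 0.0258
```

Call:
move_arm(
  moves="0 0 0 1.5 0 0 0;0 0 0 1.5 0 0 0;0 0 0 0 0 0 0",
)

```text
time: 14.2
eef_pos: [0.6071, -0.0882, 0.1689]
ee_rot: [-2.235, -2.207, -0.001]
ft_force: [-0.1, 0.8, 0.6]
gripper_width: 0.0258
```

Call:
move_arm(
  moves="0 0 0 1 0 0 0;0 0 0 0 0 0 0",
)

```text
time: 14.45
eef_pos: [0.6069, -0.0875, 0.1688]
ee_rot: [-2.235, -2.207, 0.0]
ft_force: [-0.4, 0.8, -1.1]
gripper_width: 0.0255
```

Call:
move_arm(
  moves="0 0 0 1 0 0 0;0 0 0 0 0 0 0",
)

```text
time: 14.7
eef_pos: [0.607, -0.0867, 0.169]
ee_rot: [-2.235, -2.208, 0.0]
ft_force: [-0.6, -0.7, -0.4]
gripper_width: 0.0257
```

Call:
move_arm(
  moves="0 0 0 1 0 0 0;0 0 0 0 0 0 0",
)

```text
time: 14.95
eef_pos: [0.6071, -0.0857, 0.1691]
ee_rot: [-2.235, -2.208, 0.0]
ft_force: [0.4, 0.3, -1.5]
gripper_width: 0.0258
```

Call:
move_arm(
  moves="0 0 0 0 0 1 0;0 0 0 0 0 0 0",
)

```text
time: 15.2
eef_pos: [0.6071, -0.0858, 0.168]
ee_rot: [-2.235, -2.208, 0.0]
ft_force: [0.2, 0.2, -1.4]
gripper_width: 0.0256
```

Call:
move_arm(
  moves="0 0 0 0 0 0.8 0;0 0 0 0 0 0 0",
)

```text
time: 15.45
eef_pos: [0.6071, -0.0858, 0.1673]
ee_rot: [-2.235, -2.208, 0.0]
ft_force: [0.0, 0.1, -2.5]
gripper_width: 0.026
```

Call:
move_arm(
  moves="0 0 0 0.7 0 0.7 0;0 0 0 0 0 0 0",
)

```text
time: 15.7
eef_pos: [0.6071, -0.085, 0.1665]
ee_rot: [-2.235, -2.208, 0.0]
ft_force: [0.1, 0.3, -1.3]
gripper_width: 0.026
```

Call:
move_arm(
  moves="0 0 0 0.7 0 0 0;0 0 0 0 0 0 0",
)

```text
time: 15.95
eef_pos: [0.6072, -0.0843, 0.1666]
ee_rot: [-2.235, -2.208, -0.0]
ft_force: [-0.0, 0.7, -1.7]
gripper_width: 0.0258
```

Call:
move_arm(
  moves="0 0 0 0.7 0 0 0;0 0 0 0 0 0 0",
)

```text
time: 16.2
eef_pos: [0.6072, -0.0836, 0.1666]
ee_rot: [-2.235, -2.208, 0.0]
ft_force: [0.3, -0.1, -2.0]
gripper_width: 0.0255
```

Call:
move_arm(
  moves="0 0 0 0.6 0 0 0;0 0 0 0 0 0 0",
)

```text
time: 16.45
eef_pos: [0.6072, -0.083, 0.1666]
ee_rot: [2.235, 2.208, 0.0]
ft_force: [0.1, -0.3, -1.1]
gripper_width: 0.0256
```

Call:
move_arm(
  moves="0 0 0 0.6 0 0 0;0 0 0 0 0 0 0",
)

```text
time: 16.7
eef_pos: [0.6072, -0.0824, 0.1666]
ee_rot: [-2.235, -2.208, -0.0]
ft_force: [-1.0, -0.5, -1.8]
gripper_width: 0.0262
```

Call:
move_arm(
  moves="0 0 0 0.5 0 0 0;0 0 0 0 0 0 0",
)

```text
time: 16.95
eef_pos: [0.6072, -0.0819, 0.1666]
ee_rot: [2.235, 2.208, 0.0]
ft_force: [-0.2, 0.5, -0.6]
gripper_width: 0.0257
```

Call:
move_arm(
  moves="0 0 0 0.5 0 0 0;0 0 0 0 0 0 0",
)

```text
time: 17.2
eef_pos: [0.6072, -0.0816, 0.1666]
ee_rot: [2.235, 2.208, -0.0]
ft_force: [-0.1, -0.8, -1.9]
gripper_width: 0.0257
```

Call:
move_arm(
  moves="0 0 0 0.5 0 0 0;0 0 0 0 0 0 0",
)

```text
time: 17.45
eef_pos: [0.6073, -0.0813, 0.1667]
ee_rot: [2.235, 2.207, -0.001]
ft_force: [-0.2, -2.6, -1.4]
gripper_width: 0.0261
```

```bash
python3 go.py .6072 -.0835 .1666
```

```text
t 17.45 pos [ 0.6073 -0.0813  0.1667] xang 89.3 z [ 1.e-04 -6.e-04 -1.e+00] F [-0.16 -2.64 -1.42] T [-0.557  0.062 -0.036] w 0.0261 q [-0.14  0.38  1.71 -0.    1.05 -1.69]
shift mm [-2.2 -0.   0.1]
```

Call:
move_arm(
  moves="0 0 0 -2 0 0 0;0 0 0 -2.2 0 0 0;0 0 0 0 0 0 0",
)

```text
time: 17.82
eef_pos: [0.6072, -0.0852, 0.1666]
ee_rot: [-2.235, -2.207, -0.0]
ft_force: [-0.0, 0.9, -1.7]
gripper_width: 0.0257
```

```bash
python3 go.py .6072 -.0835 .1666
```

```text
t 17.825 pos [ 0.6072 -0.0852  0.1666] xang 89.28 z [ 0.e+00  2.e-04 -1.e+00] F [-0.02  0.87 -1.66] T [ 0.004  0.005 -0.   ] w 0.0257 q [-0.14  0.38  1.7   0.    1.05 -1.7 ]
shift mm [ 1.7 -0.   0. ]
```

Call:
move_arm(
  moves="0 0 0 -0.5 0 0 0;0 0 0 0 0 0 0",
)

```text
time: 18.08
eef_pos: [0.6071, -0.0857, 0.1666]
ee_rot: [-2.235, -2.208, -0.0]
ft_force: [0.7, 0.8, -1.6]
gripper_width: 0.0259
```

```bash
python3 go.py .6072 -.0835 .1666
```

```text
t 18.075 pos [ 0.6071 -0.0857  0.1666] xang 89.29 z [-0.e+00  1.e-04 -1.e+00] F [ 0.67  0.76 -1.55] T [ 0.027  0.017 -0.003] w 0.0259 q [-0.14  0.38  1.7   0.    1.05 -1.7 ]
shift mm [2.2 0.  0. ]
```

Call:
move_arm(
  moves="0 0 0 -0.5 0 0 0;0 0 0 0 0 0 0",
)

```text
time: 18.32
eef_pos: [0.6072, -0.0861, 0.1666]
ee_rot: [-2.235, -2.207, -0.0]
ft_force: [-0.1, 0.2, -1.7]
gripper_width: 0.0256
```

```bash
python3 go.py .6072 -.0835 .1666
```

```text
t 18.325 pos [ 0.6072 -0.0861  0.1666] xang 89.29 z [ 0.e+00  2.e-04 -1.e+00] F [-0.11  0.18 -1.68] T [ 0.197 -0.006 -0.009] w 0.0256 q [-0.14  0.38  1.7   0.    1.05 -1.7 ]
shift mm [ 2.6 -0.   0. ]
```

Call:
move_arm(
  moves="0 0 0 2.3 0 0 0;0 0 0 0 0 1.5 0;0 0 0 0 0 0 0",
)

```text
time: 18.7
eef_pos: [0.6071, -0.0838, 0.1649]
ee_rot: [-2.235, -2.208, 0.0]
ft_force: [-0.2, -0.6, -1.2]
gripper_width: 0.0259
```

```bash
python3 go.py .6072 -.0838 .1572
```

```text
t 18.7 pos [ 0.6071 -0.0838  0.1649] xang 89.3 z [-3.e-04 -0.e+00 -1.e+00] F [-0.19 -0.55 -1.18] T [0.076 0.059 0.003] w 0.0259 q [-0.14  0.38  1.71 -0.    1.05 -1.7 ]
shift mm [0.  0.1 7.7]
```

Call:
move_arm(
  moves="0 0 0 0 0 1 0;0 0 0 0 0 0 0",
)

```text
time: 18.95
eef_pos: [0.6072, -0.0839, 0.1641]
ee_rot: [2.235, 2.208, 0.0]
ft_force: [0.1, 0.2, -0.4]
gripper_width: 0.0259
```

Call:
move_arm(
  moves="0 0 0 0 0 1 0;0 0 0 0 0 0 0",
)

```text
time: 19.2
eef_pos: [0.6074, -0.0839, 0.1634]
ee_rot: [2.235, 2.207, 0.0]
ft_force: [-0.8, 0.8, 2.1]
gripper_width: 0.0259
```

```bash
python3 go.py .6072 -.0838 .1572
```

```text
t 19.2 pos [ 0.6074 -0.0839  0.1634] xang 89.29 z [ 5.e-04 -1.e-04 -1.e+00] F [-0.75  0.84  2.07] T [0.091 0.033 0.014] w 0.0259 q [-0.14  0.39  1.71  0.    1.05 -1.7 ]
shift mm [ 0.1 -0.2  6.2]
```

Noses met at the expected height, and Mx is small, so it is centred. Pressing on.

Call:
move_arm(
  moves="0 0 0 0 0 0.8 0;0 0 0 0 0 0 0",
)

```text
time: 19.45
eef_pos: [0.6075, -0.0839, 0.1626]
ee_rot: [2.235, 2.207, 0.001]
ft_force: [-0.4, 1.1, 3.2]
gripper_width: 0.026
```

Call:
move_arm(
  moves="0 0 0 0 0 0.8 0;0 0 0 0 0 0 0",
)

```text
time: 19.7
eef_pos: [0.6073, -0.0839, 0.1613]
ee_rot: [2.235, 2.207, 0.0]
ft_force: [1.8, 0.1, 0.4]
gripper_width: 0.0253
```

```bash
python3 go.py .6072 -.0838 .1572
```

```text
t 19.7 pos [ 0.6073 -0.0839  0.1613] xang 89.29 z [ 3.e-04 -0.e+00 -1.e+00] F [1.84 0.1  0.42] T [ 0.06  -0.316 -0.027] w 0.0253 q [-0.14  0.39  1.71  0.    1.04 -1.7 ]
shift mm [ 0.1 -0.1  4.1]
```

Call:
move_arm(
  moves="0 0 0 0 0 1 0;0 0 0 0 0 0 0",
)

```text
time: 19.95
eef_pos: [0.6071, -0.0838, 0.1601]
ee_rot: [-2.235, -2.208, 0.0]
ft_force: [2.0, 0.4, -1.3]
gripper_width: 0.0253
```

Call:
move_arm(
  moves="0 0 0 0 0 1 0;0 0 0 0 0 0 0",
)

```text
time: 20.2
eef_pos: [0.6068, -0.0838, 0.159]
ee_rot: [-2.235, -2.207, 0.001]
ft_force: [1.0, 0.1, -3.2]
gripper_width: 0.0258
```

Call:
move_arm(
  moves="0 0 0 0 0 1 0;0 0 0 0 0 0 0",
)

```text
time: 20.45
eef_pos: [0.6068, -0.0838, 0.1582]
ee_rot: [-2.235, -2.207, 0.001]
ft_force: [1.0, 0.6, -2.3]
gripper_width: 0.0259
```

```bash
python3 go.py .6072 -.0838 .1572
```

```text
t 20.45 pos [ 0.6068 -0.0838  0.1582] xang 89.29 z [-9.e-04  1.e-04 -1.e+00] F [ 0.95  0.55 -2.32] T [ 0.033  0.007 -0.009] w 0.0259 q [-0.14  0.39  1.71 -0.    1.04 -1.7 ]
shift mm [0.  0.4 1. ]
```

Call:
move_arm(
  moves="0 0 0 0 0 0.8 0;0 0 0 0 0 0 0",
)

```text
time: 20.7
eef_pos: [0.6071, -0.0839, 0.1577]
ee_rot: [-2.235, -2.207, 0.0]
ft_force: [-0.1, -0.0, -1.5]
gripper_width: 0.0261
```

Call:
move_arm(
  moves="0 0 0 0 0 0.8 0;0 0 0 0 0 0 0",
)

```text
time: 20.95
eef_pos: [0.6072, -0.0839, 0.1572]
ee_rot: [2.235, 2.207, 0.0]
ft_force: [-1.1, 0.8, 1.8]
gripper_width: 0.026
```

```bash
python3 go.py .6072 -.0838 .1572
```

```text
t 20.95 pos [ 0.6072 -0.0839  0.1572] xang 89.29 z [ 2.e-04 -1.e-04 -1.e+00] F [-1.11  0.8   1.82] T [ 0.034  0.197 -0.005] w 0.026 q [-0.14  0.39  1.71 -0.    1.04 -1.7 ]
shift mm [ 0.1 -0.1  0. ]
```

Contact begins right at the expected home height; one more firm push to confirm it is the roof.

Call:
move_arm(
  moves="0 0 0 0 0 1 0;0 0 0 0 0 0 0",
)

```text
time: 21.2
eef_pos: [0.6074, -0.0839, 0.1568]
ee_rot: [2.235, 2.207, 0.001]
ft_force: [-2.1, 0.3, 8.6]
gripper_width: 0.0254
```

Call:
move_arm(
  moves="0 0 0 0 0 0.7 0;0 0 0 0 0 0 0",
)

```text
time: 21.45
eef_pos: [0.6074, -0.0839, 0.1566]
ee_rot: [2.235, 2.207, 0.001]
ft_force: [-4.1, 0.5, 11.4]
gripper_width: 0.0255
```

```bash
python3 go.py .6072 -.0838 .1572
```

```text
t 21.45 pos [ 0.6074 -0.0839  0.1566] xang 89.29 z [ 8.e-04 -1.e-04 -1.e+00] F [-4.06  0.49 11.38] T [0.197 0.909 0.019] w 0.0255 q [-0.14  0.39  1.71 -0.    1.03 -1.7 ]
shift mm [ 0.1 -0.2 -0.6]
```

Call:
move_arm(
  moves="0 0 0 0 0 -1.7 0;0 0 0 0 0 0 0",
)

```text
time: 21.7
eef_pos: [0.6073, -0.0839, 0.1571]
ee_rot: [2.235, 2.207, 0.0]
ft_force: [-0.9, -0.1, 3.3]
gripper_width: 0.0259
```

```bash
python3 go.py .6072 -.0838 .1572
```

```text
t 21.7 pos [ 0.6073 -0.0839  0.1571] xang 89.29 z [ 5.e-04 -1.e-04 -1.e+00] F [-0.95 -0.14  3.29] T [0.041 0.191 0.036] w 0.0259 q [-0.14  0.39  1.71  0.    1.04 -1.7 ]
shift mm [ 0.1 -0.2 -0.1]
```

Call:
move_arm(
  moves="0 0 0 0 0 -0.5 0;0 0 0 0 0 0 32;0 0 0 0 0 0 40;0 0 0 0 0 0 50;0 0 0 0 0 0 60;0 0 0 0 0 0 70;0 0 0 0 0 0 70;0 0 0 0 0 0 70",
)

```text
time: 22.7
eef_pos: [0.6072, -0.0839, 0.1574]
ee_rot: [-2.235, -2.208, -0.0]
ft_force: [0.8, 0.4, -0.2]
gripper_width: 0.0647
```

```bash
python3 go.py .6072 -.0838 .1572
```

```text
t 22.7 pos [ 0.6072 -0.0839  0.1574] xang 89.29 z [-0.  0. -1.] F [ 0.78  0.35 -0.24] T [ 0.006 -0.005  0.056] w 0.0647 q [-0.14  0.39  1.71  0.    1.04 -1.7 ]
shift mm [0.1 0.  0.2]
```

Call:
move_arm(
  moves="0 0 0 0 0 -5 70;0 0 0 0 0 -15 70;0 0 0 0 0 -30 70;0 0 0 0 0 -40 70;0 0 0 0 0 -50 70;0 0 0 0 0 -50 70;0 0 0 0 -50 0 70;0 0 0 0 -50 0 70;0 0 0 0 -50 0 70;0 0 0 0 0 0 70;0 0 0 0 0 0 70;0 0 0 0 0 0 70",
)

```text
time: 24.2
eef_pos: [0.4583, -0.0821, 0.3477]
ee_rot: [2.235, 2.207, 0.001]
ft_force: [0.6, -0.6, 0.8]
gripper_width: 0.0646
```

```bash
python3 go.py .6072 -.0838 .1572; python3 - <<'E'
from h import *
c=cap('scene','s7.png'); cap('top','t7.png')
a=cv2.imread('pics/s7.png');b=cv2.imread('pics/t7.png')
o=np.zeros((560,800,3),np.uint8)
A=cv2.resize(a[190:320,360:490],None,fx=3,fy=3,interpolation=cv2.INTER_CUBIC);o[:390,:390]=A
B=cv2.resize(b[110:190,370:470],None,fx=4,fy=4,interpolation=cv2.INTER_CUBIC);o[:320,400:800]=B
cv2.imwrite('pics/c7.png',o)
for n in('s7','t7'):
    c=load(n);P=pts(c)
    q=(np.hypot(P[...,0]-.607,P[...,1]+.084)<.03)&(P[...,2]>.155)&(P[...,2]<.22)
    print(n,q.sum(),P[q].mean(0).round(4),P[q].min(0).round(4),P[q].max(0).round(4))
    q&=P[...,2]>.19
    if q.sum(): print(cv2.minAreaRect((P[q][:,:2]*1000).astype(np.float32)),np.median(P[q][:,2]))
E
```

```text
t 24.2 pos [ 0.4583 -0.0821  0.3477] xang 89.3 z [ 6.e-04 -0.e+00 -1.e+00] F [ 0.6  -0.63  0.85] T [ 0.013  0.035 -0.022] w 0.0646 q [-0.18 -0.01  1.78  0.    1.37 -1.74]
shift mm [1.000e-01 1.488e+02 1.906e+02]
s7 186 [ 0.6061 -0.0868  0.1863] [ 0.5994 -0.0983  0.1552] [ 0.6185 -0.0706  0.2077]
((608.9553833007812, -84.41020965576172), (26.63395118713379, 18.819244384765625), 87.52723693847656) 0.201418808638748
t7 84 [ 0.6071 -0.0827  0.1912] [ 0.6006 -0.0978  0.1581] [ 0.6169 -0.0718  0.2069]
((608.9838256835938, -85.10369873046875), (25.5338134765625, 15.771597862243652), 89.72150421142578) 0.2010407573052333
```

View pics/c7.png

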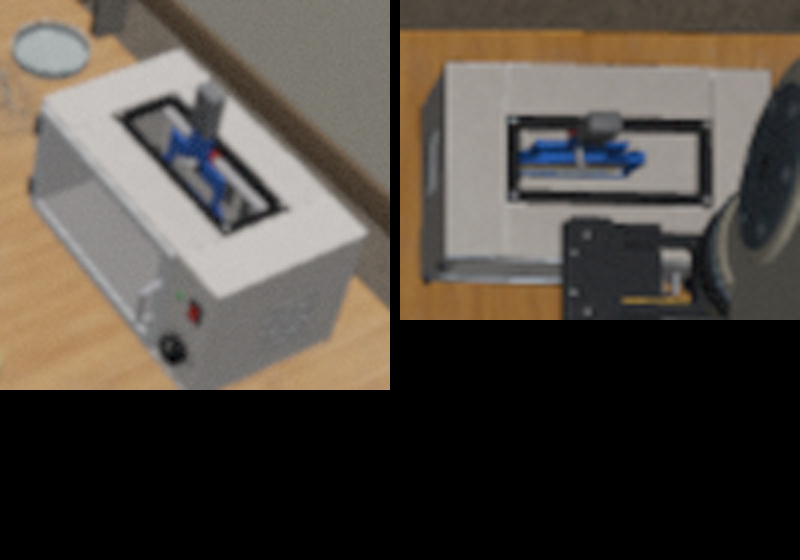

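View pics/s7.png

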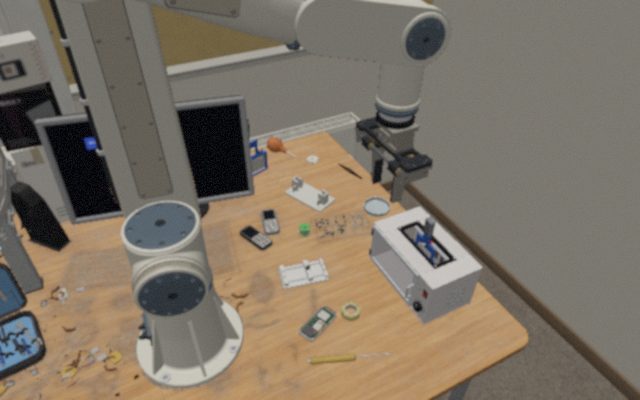

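The carrier hangs upright by itself in the slot (handle at about scene px 429,226), with its top at z ≈ 0.201–0.207 (0.203 expected when home). Spool, tape and phones are where they were.

```bash
python3 -c "
from bench import env
print(env.close_job())"
```

```text
the job is handed in; nothing more can be done
None
```

The smaller blue carrier is hung on the hook inside the drying cabinet, clicked fully home and released. I handed the job in at about 24 s; no verdict is reported.

- **Slot:** I took the carrier out of the white stand and lowered it through the slot. There was no contact force and no visible touch of the black frame.
- **Finding the notch:** I moved the carrier back over the hook's upturned end and slid it along the wire. Both notch walls were felt, at world y -0.0817 and -0.0859. I centred it at y -0.0838, which agrees with the -0.0835 from the camera.
- **Pressing home:** The tongues gave way at about 5 N and then pulled the carrier in. It met a hard stop 12.1 mm below the flat edge, against the 12 mm expected.
- **After letting go:** The handle is at about (0.609, -0.085). Its top is at about z 0.201–0.207 (0.203 expected), and it is upright and in line with the slot to within the cameras' accuracy. The gripper is clear, and nothing else looked moved.

No check failed, and the measurements agreed to about 2 mm. While pressing, sideways readings of up to 4 N along the wire came up; they went away when I eased the pressure.

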